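# Refit the cover of a bench filter unit: hook its lip, swing it down, snap it shut

### The arm

A 6-joint arm with a two-finger parallel gripper is mounted at the origin on a cart in front of the work surface, level with it; the furniture and walls round the work are solid. World frame = base frame: x ahead of the robot, y to its left, z up, the work surface at z = 0. Lengths are in mm, angles in rad, forces in N, time in s.
With the tool pointing down it reaches from about 425 to 925 mm from the base axis. Payload 12.5 kg.
Tool frame: the origin (TCP) lies at the very end of the fingers, on their centre line; the grasp point (between the pads) lies 19 mm behind it; z points along the fingers, y is the line along which they close (so a half turn about z gives the same grasp; the last joint's range is limited). The gripper opens to 85 mm and grips with 20 to 120 N. Pads are 22 mm wide; open, the fingers measure 114 mm over their backs; the gripper's body (76 mm by 85 mm) begins 54 mm behind the grasp point. The pads swing forward as they close: fully open they stand 13 mm farther back than shut.
Start: joints at [1.006, 0.491, 1.559, -0, 1.092, -0.106], TCP at [276.781, 560.39, 231.327] pointing down, gripper open.
Joint ranges: [-3.1, 3.1], [-0.84, 2.19], [0.05, 2.79], [-1.13, 4.28], [0.06, 2.93], [-2.69, 2.69]. Speed limits (rad/s): [2.22, 2.22, 2.79, 3.14, 3.14, 3.14].

### API

Orientations are given as a 3x3 rotation matrix whose columns are the frame's x, y, z axes.
In Python, from cell import status, get_image, arm, cut_out gives the robot as it stands.
- The arm moves only by the tool jog_arm, never from a script. Its argument "rows" is a list that holds one entry, the list of rows, each a list of 7 numbers: the finger opening in cm, from 0 to 8.54, then the shift along the tool's x, y, z in cm, then the turn, a rotation vector about the tool's x, y, z in rad. A call has 1 to 12 rows; each row is the pose to reach, as a shift and turn from the pose commanded when the call began, along the tool's axes at that moment; what a row does not reach only later rows make up. A row lasts 1/8 s, in which the tool goes at most 62.5 mm and 10.7 degrees, less where a joint would pass 70% of its speed; a pose out of reach is approached as far as the arm can. A call with a gripper value outside its range is refused whole. The fingers move at their own pace and stop on an object; "squeeze" is the grip in N (left out, the last holds). Time passes only in rows, so rows that repeat a pose let the fingers close. It gives the time, the measured TCP pose, the force, the opening and the grip force at its end, in the units of the state.
- status.get_state(): the state, without advancing time (a new reading comes with each control period).
- get_image(name): name is "scene" or "top" or "wrist"; returns a dict with "frame" (420x560x3 uint8, blue, green, red), "range_z" (420x560 float32, mm along the optical axis (not along the pixel's ray), 0 where there is no reading), "fx", "fy", "cx", "cy" (pixels), "R" (3x3) and "t" (3): a world point X has camera coordinates R X + t; the wrist camera has in their place "mount" (4x4, takes a point from camera to tool coordinates, whose origin is the TCP and whose axes are the flange's). Camera axes: x right, y down, z forward; pixel columns grow to the right and rows downward; lengths in mm; the calibration is good to about 2 mm. A picture is of the moment at which its call begins: read the wrist's pose just before it.
- arm.finish_job(): hands the job in; it is judged then, once.
Trained networks look in the newest picture that a camera, given by its name, has taken for a name from the list of things; names that differ only in an ending like _2 or _b are one class to them, and where a whole thing is asked for, a point or a joint stands for the part that bears it (a point fixed in the world has none). Each returns a list of dicts, best first, with "p" (0 to 1); they miss things now and then, are a little off and sometimes report something else, mostly with a low value. They report only what shows in the picture. A call takes as long as a camera call.
- cut_out(camera, query): "region" (420x560 bool, what is visible of it) and "extent" ([left, top, right, bottom] in pixels, round what is visible of it).
The state is a dict: "time_s": time; "q": joint angles; "qd": joint speeds; "joint_efforts": joint torques, N m; "tcp_pos": TCP position; "eef_rot": TCP orientation; "wrist_force": force on the tool from outside, world axes, zero at the start; "ft_torque": the same for the moment, N m; "width": finger opening in mm; "grasp_force": force on a finger pad.
Only numpy, scipy, OpenCV 4.12 (cv2) and the standard library are available. Lean on these libraries where they do the work, as an engineer would, in place of code of your own. Each camera call takes 0.05 s, during which the arm holds its last target. There are 200 camera calls.

### The job

A fresh filter has been put into the bench filter unit and its cover is lying on the worktop: put the cover back. Hold it tilted, hook the lip on its back edge under the ledge at the back of the opening while it is still tilted, then swing the front edge down and press gently until the cover is fully home and the spring catch has snapped over it, and let go. Go by feel, never force the cover against the unit, and leave the other things on the bench as they are.

Things in the scene. Friction and masses are not known exactly. Their poses are not given: they have to be found in the camera images.
- filter_unit: Bench filter unit, fixed: grey case 220 long (x) x 150 wide (y) x 80 mm high; origin under its centre on the worktop, z up, x from its front (steel catch, switch; faces the robot) to its back (round outlet). Its top deck, a panel with opening, ledge and catch, sits on slotted screws: it is set, and stays, anywhere up to 8 mm fore or aft of the middle (unmeasured). All x below are for the middle.
- unit_ledge (a point): Middle of the ledge's lower front edge at the back of the opening, on the case for a deck in the middle (unit x +43, y 0, z +75.5 mm; the true edge may be up to 8 mm off along x); axes as the unit's. The ledge is the deck running on, 4.5 mm thick and 14 mm deep; below it is hollow down to 54 mm up and back to x +69. The cover's lip belongs behind and below this edge.
- unit_seat (a point): The cover's origin when fully home, for a deck in the middle (unit x -13.5, y 0, z +70 mm, axes parallel); axes as the unit's. The opening, a white pleated filter inside, spans x -70 to +43, y -46.5 to +46.5 mm: the cover has 1.5 mm of play each way. Seat strips 70 mm up run along its front (8 mm wide) and sides (5.5 mm wide, x -70 to +5), so the cover ends flush with the deck.
- catch (a joint): Spring catch on the deck, middle of the opening's front edge, in m: 0 = sprung out, grows as its nose is pushed to the front (max 0.008). Nose 28 mm wide, 5 mm into the opening, flat underside 6.5 mm above the seat, bevel 65 deg from level rising to 8 mm above the deck. Spring 3 N + 1 N/mm. The cover's front edge meets it 14 mm above the seat; 6 to 12 N down on the fin takes it past.
- cover: The loose cover, 160 g (+-30 %): grey plastic plate 110 long (x) x 90 wide (y) x 10 mm thick, a lip on its back edge, an upright grip fin on top. Origin: centre of the plate's underside (lip not counted, plate x -55 to +55 mm); z up through the fin; x towards the lip. The lower 2 mm are stepped in by 2 mm. At the start it lies flat on the worktop, fin up. Over 40 N against the unit cracks it.
- cover_grip (a point): Middle of the top of the cover's grip fin; axes as the cover's. The fin is 12 mm thick along x (centred at cover x -8 mm), 46 mm long along y, and stands 30 mm above the plate (top 40 mm above the underside). Pinch it across its 12 mm, fingers closing along the cover's x; 60 N holds it firmly.
- cover_lip (a point): Middle of the tip of the cover's lip (cover x +67, y 0, z +2 mm); axes as the cover's. The lip runs over cover x +55 to +67 mm, is 70 mm wide and is the lowest 4 mm of the cover's thickness; above it the plate's back face is a step 6 mm high that can butt against the ledge.
- cover_front (a point): Middle of the cover's front edge, on top of the tab (cover x -55, y 0, z +5 mm); axes as the cover's. The tab is what is left, z 0.5 to 5 mm, in a notch 40 mm wide and 7 mm long in the front edge; the catch snaps over it.
- petri_low: Lower of two stacked petri dishes, 91 mm wide, 16 mm high, behind the cover's place. Not to be moved.
- petri_top: Upper of the two stacked petri dishes. Not to be moved.
- beaker: Small empty plastic beaker, 50 mm wide, 70 mm high. Not to be moved.
- weigh_boat: White plastic weighing boat, 60x85x20 mm. Not to be moved.
- marker: Marker pen, 13x136 mm, lying on the worktop. Not to be moved.
- forceps: Steel forceps, 13x122x8 mm, lying on the worktop. Not to be moved.
- timer: White lab timer, 62x66x20 mm. Not to be moved.

How it is judged (in metres and radians):
On the way:
1. the lip is in the back of the opening, below the underside of the ledge, while the cover is still tilted (at least 0.12 rad) (x of cover_lip in the frame of filter_unit above 0.038 m and z of cover_lip in the frame of filter_unit below 0.0755 m and y of cover_lip in the frame of filter_unit between -0.012 and 0.012 m and angle between cover's own z axis and vertical between 0.12 and 0.9 rad), for 0.1 s.
At the end, for the whole second after the job is handed in: The cover lies home, lip under the ledge: level within 0.025 rad, square within 0.06 rad, within 4 mm of the unit's middle line and 11 mm of the seat point along x (the deck is set up to 8 mm either way), front tab within 1.8 mm of its seat, catch sprung back (below 1.5 mm), at rest (x of cover in the frame of filter_unit between -0.0245 and -0.0025 m and y of cover in the frame of filter_unit between -0.004 and 0.004 m and angle between cover's own z axis and vertical below 0.025 rad and angle between the x axis of cover and the x axis of filter_unit, either way round below 0.06 rad and x of cover_lip in the frame of filter_unit above 0.04 m and z of cover_lip in the frame of filter_unit below 0.0745 m and z of cover_front in the frame of filter_unit below 0.0768 m and value of joint catch below 0.0015 m and linear speed of cover below 0.01 m/s); the robot touches nothing.
It fails at once if the cover is pressed or jammed against the unit with more than 40 N (contact force between cover and filter_unit above 40 N).
It fails at once if something else on the bench is moved by more than 15 mm (distance of any of petri_low, petri_top, beaker, weigh_boat, marker, forceps, timer from where it was at the start of the episode above 0.015 m).
It also fails if it takes over 45 s, if anything falls off the work surface, if the arm or the gripper's body presses on something with over 40 N, if the wrist force passes 120 N, or if a joint passes its speed limit or range.

## Working session

There is one attempt and no reset: what is moved stays moved. The work goes in short steps, Python scripts to look and compute and a tool call to move; the robot and the scene stay as the last step left them, time stands still between calls to the robot, and variables do not carry over. Pictures are saved under pics/ and viewed, at most 10 in all, crops included, and the job is handed in when it is done.

Besides the shell and the picture viewer there is one more tool, called after "Call:" by a JSON object that holds its "name" and its "arguments", one argument or row to a line. jog_arm: Moves the arm, as the interface text tells. Its arguments: {"type":"object","properties":{"rows":{"type":"array"},"squeeze":{"type":"number"}},"required":["rows"]}

```bash
mkdir -p pics; ls; cat > h.py <<'E'
import numpy as np, cv2
from cell import status, get_image, arm, cut_out
np.set_printoptions(precision=4,suppress=True)
def world(im,st=None):
    z=im["range_z"]; v,u=np.mgrid[0:z.shape[0],0:z.shape[1]]
    P=np.stack([(u-im["cx"])/im["fx"]*z,(v-im["cy"])/im["fy"]*z,z],-1)
    if "R" in im: W=(P-np.array(im["t"]))@np.array(im["R"])
    else:
        M=np.array(im["mount"]); T=P@M[:3,:3].T+M[:3,3]
        W=T@np.array(st["eef_rot"]).T+np.array(st["tcp_pos"])
    W[z==0]=np.nan
    return W
E
python3 - <<'E'
from h import *
s=status.get_state(); print(s)
ims={n:get_image(n) for n in("scene","top")}
cv2.imwrite("pics/a.png",cv2.resize(np.vstack([ims["scene"]["frame"],ims["top"]["frame"]]),(450,600)) if 0 else ims["scene"]["frame"])
cv2.imwrite("pics/b.png",ims["top"]["frame"])
for n in ims:
    W=world(ims[n])
    for q in("cover","filter_unit","petri_top","beaker","weigh_boat","marker","forceps","timer"):
        for d in cut_out(n,q)[:2]:
            p=W[d["region"]]; p=p[~np.isnan(p[:,0])]
            print(n,q,round(d["p"],2),d["extent"],np.nanmedian(p,0).round(),np.percentile(p,2,axis=0).round(),np.percentile(p,98,axis=0).round())
E
```

```text
pics
{'time_s': 0.0, 'q': array([ 1.0064,  0.4916,  1.5595, -0.    ,  1.0917, -0.1056]), 'qd': array([-0.0002, -0.0008,  0.0003, -0.0012,  0.0009, -0.0006]), 'joint_efforts': array([ -0.0003, -61.8439, -26.1599,  -0.0002,   0.004 ,   0.0001]), 'tcp_pos': array([276.6559, 560.1686, 230.7201]), 'eef_rot': array([[-0.8966,  0.4429, -0.0006],
       [ 0.4429,  0.8966, -0.001 ],
       [ 0.0001, -0.0011, -1.    ]]), 'wrist_force': array([-0.0982,  0.137 , -0.7652]), 'ft_torque': array([-0.0049, -0.015 , -0.0088]), 'grasp_force': 0.0, 'width': 85.44084443537638}
scene cover 0.65 [335.9, 254.0, 394.5, 290.9] [ 495. -219.   11.] [ 449. -263.    2.] [ 570. -162.   40.]
scene filter_unit 0.57 [199.2, 180.2, 287.0, 248.4] [502. 130.  62.] [439.  62.  11.] [664. 222.  84.]
scene petri_top 0.86 [327.0, 209.5, 361.3, 225.9] [686. -67.  31.] [ 655. -104.   20.] [733. -24.  34.]
scene beaker 0.59 [369.1, 210.1, 393.0, 243.2] [ 663. -175.   46.] [ 654. -194.    4.] [ 705. -149.   71.]
scene weigh_boat 0.56 [203.3, 183.5, 291.1, 245.6] [500. 129.  62.] [439.  62.  12.] [663. 220.  84.]
scene weigh_boa
[... 802 characters left out ...]
_top 0.79 [297.4, 142.7, 330.3, 177.6] [697. -57.  30.] [656. -99.  16.] [739. -18.  36.]
top petri_top 0.53 [205.3, 164.8, 272.2, 257.3] [555. 158.  76.] [446.  76.  34.] [668. 233.  86.]
top beaker 0.8 [343.5, 156.8, 363.6, 177.4] [ 684. -171.   23.] [ 655. -193.   -4.] [ 702. -145.   72.]
top weigh_boat 0.7 [374.3, 159.5, 409.3, 185.6] [ 666. -280.    5.] [ 630. -319.   -6.] [ 696. -237.   21.]
top marker 0.68 [289.8, 269.8, 334.4, 287.1] [372. -43.  11.] [ 351. -102.   -0.] [391.  24.  18.]
top forceps 0.38 [353.4, 201.1, 391.0, 249.0] [ 511. -210.    9.] [ 455. -260.   -1.] [ 571. -162.   39.]
top timer 0.55 [156.0, 233.0, 179.6, 262.8] [468. 359.  18.] [436. 327.   3.] [501. 391.  25.]
```

View pics/a.png

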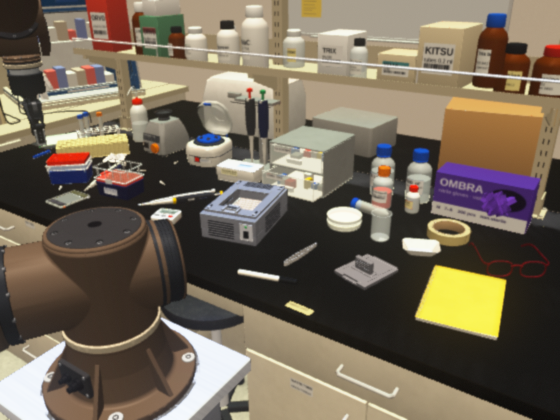

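View pics/b.png

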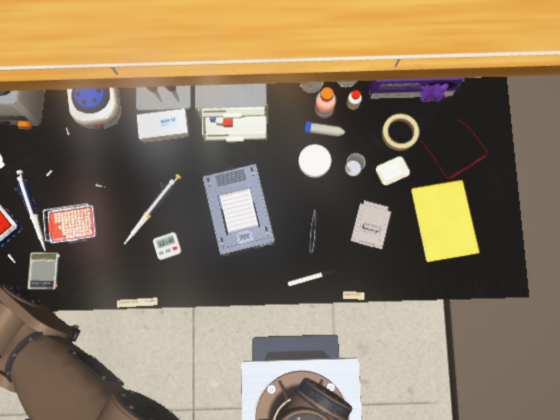

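```bash
python3 - <<'E'
from h import *
im=get_image("top"); W=world(im)
def rect(d,zlo,zhi):
    m=cv2.dilate(d["region"].astype(np.uint8),np.ones((7,7)))>0
    p=W[m]; p=p[(p[:,2]>zlo)&(p[:,2]<zhi)]
    r=cv2.minAreaRect(p[:,:2].astype(np.float32)); print(len(p),r, p.mean(0)); return p
c=cut_out("top","cover")[0]; u=cut_out("top","filter_unit")[0]
print("plate");rect(c,4,20)
print("fin");rect(c,30,50)
print("unit");rect(u,20,84)
print("deck");p=rect(u,74,84)
print(im["R"],im["t"],im["fx"])
E
```

```text
Traceback (most recent call last):
IndexError: list index out of range
```

The scene view shows the unit at about (245,210) and the cover at (366,268), fin up. In the top view they are at (238,209) and (371,226), both slightly rotated. I'll get rough poses, then look with the wrist camera.

```bash
python3 - <<'E'
from h import *
im=get_image("top"); W=world(im)
def rect(d,zlo,zhi,n):
    m=cv2.dilate(d["region"].astype(np.uint8),np.ones((5,5)))>0
    p=W[m]; p=p[(p[:,2]>zlo)&(p[:,2]<zhi)]
    print(n,len(p),cv2.minAreaRect(p[:,:2].astype(np.float32)))
for q in("cover","filter_unit"):
    for d in cut_out("top",q)[:1]:
        print(d["extent"])
        for a,b in((4,20),(30,50),(20,84),(72,84)): rect(d,a,b,(q,a,b))
R=np.array(im["R"]);print("campos",-R.T@np.array(im["t"]))
for n in ["wrist"]:
    w=get_image(n); print(w["mount"],w["fx"],w["cx"],w["cy"])
E
```

```text
[203.7, 167.7, 274.8, 256.0]
('cover', 4, 20) 81 ((573.020263671875, 164.32870483398438), (266.8905944824219, 173.50677490234375), 11.57187557220459)
('cover', 30, 50) 795 ((563.8538818359375, 152.05874633789062), (236.31700134277344, 148.1197967529297), 9.292213439941406)
('cover', 20, 84) 4333 ((563.1568603515625, 157.83950805664062), (241.53213500976562, 150.82275390625), 11.9797945022583)
('cover', 72, 84) 2489 ((564.3265991210938, 158.2012939453125), (232.57131958007812, 149.39834594726562), 12.223431587219238)
[201.6, 165.0, 274.7, 253.9]
('filter_unit', 4, 20) 67 ((570.6925659179688, 162.9820098876953), (262.37152099609375, 170.14390563964844), 12.197999954223633)
('filter_unit', 30, 50) 795 ((563.8538818359375, 152.05874633789062), (236.31700134277344, 148.1197967529297), 9.292213439941406)
('filter_unit', 20, 84) 4333 ((563.1568603515625, 157.83950805664062), (241.53213500976562, 150.82275390625), 11.9797945022583)
('filter_unit', 72, 84) 2489 ((564.3265991210938, 158.2012939453125), (232.57131958007812, 149.39834594726562), 12.223431587219238)
campos [ 299.3116   31.2661 1525.2871]
[[   0.0004   -0.9524   -0.3049   77.628 ]
 [   1.        0.0005   -0.0004    0.2935]
 [   0.0005   -0.3049    0.9524 -142.4709]
 [   0.        0.        0.        1.    ]] 330.15828499846236 278.51759722257026 210.36093329677792
```

Call:
{"name": "jog_arm", "arguments": {
  "rows": [
    [[8.5, -43.5, -23.3, -3, 0, 0, 0.9], [8.5, -43.5, -23.3, -3, 0, 0, 0.9], [8.5, -43.5, -23.3, -3, 0, 0, 0.9], [8.5, -43.5, -23.3, -3, 0, 0, 0.9], [8.5, -43.5, -23.3, -3, 0, 0, 0.9], [8.5, -43.5, -23.3, -3, 0, 0, 0.9], [8.5, -43.5, -23.3, -3, 0, 0, 0.9], [8.5, -43.5, -23.3, -3, 0, 0, 0.9], [8.5, -43.5, -23.3, -3, 0, 0, 0.9], [8.5, -43.5, -23.3, -3, 0, 0, 0.9]]
  ]
}}

```text
time_s: 2.5
tcp_pos: [563.3, 158.9, 261.1]
eef_rot: [[-0.21, 0.978, -0.001], [0.978, 0.21, 0.0], [0.0, -0.001, -1.0]]
wrist_force: [-0.1, 0.5, -0.1]
width: 85.3
grasp_force: 0.0
```

```bash
python3 - <<'E'
from h import *
s=status.get_state(); im=get_image("wrist"); print(s["time_s"],s["tcp_pos"],s["eef_rot"],s["q"])
W=world(im,s); np.save("u.npy",W); cv2.imwrite("pics/c.png",im["frame"]); cv2.imwrite("u.png",im["frame"])
z=W[...,2]; p=W[(z>70)&(z<86)]
print(cv2.minAreaRect(p[:,:2].astype(np.float32)),np.median(p[:,2]))
E
```

```text
2.5 [563.295  158.9484 261.1111] [[-0.2099  0.9777 -0.0006]
 [ 0.9777  0.2099  0.0002]
 [ 0.0003 -0.0005 -1.    ]] [ 0.1621  0.4057  1.6207  0.0003  1.1157 -0.0495]
((667.6085815429688, 74.20269012451172), (446.41949462890625, 355.48114013671875), 2.6711106300354004) 79.7529170280646
```

View pics/c.png

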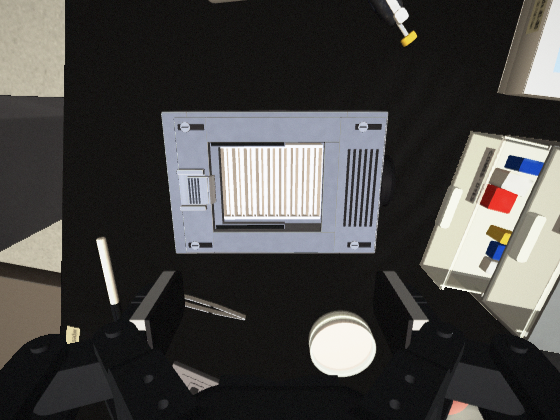

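The wrist view shows the unit with its catch on the left at (193,188). The opening spans about (211,143) to (323,231), and the ledge edge is near column 323. Next I'll fit the outline and measure the ledge edge along the middle line.

```bash
python3 - <<'E'
from h import *
W=np.load("u.npy"); z=W[...,2]
sub=W[100:262,150:400]; m=(sub[...,2]>73)&(sub[...,2]<84)
k=cv2.connectedComponentsWithStats(m.astype(np.uint8)); i=1+np.argmax(k[2][1:,4]); p=sub[k[1]==i]
r=cv2.minAreaRect(p[:,:2].astype(np.float32)); print(r,np.median(p[:,2]))
a=np.deg2rad(r[2]); a=a if a<np.pi/4 else a-np.pi/2
ux=np.array([np.cos(a),np.sin(a)]);uy=np.array([-ux[1],ux[0]]);c=np.array(r[0])
np.savez("unit.npz",c=c,a=a)
L=np.stack([(W[...,:2]-c)@ux,(W[...,:2]-c)@uy,z],-1)
im=cv2.imread("u.png",0)
for row in (165,175,188,200,212):
    print(row,[ "%d:%.0f,%.0f,%.0f/%d"%(u,*L[row,u],im[row,u]) for u in list(range(172,222,3))+list(range(308,345,2))])
E
```

```text
((562.2970581054688, 155.82223510742188), (222.26727294921875, 148.29542541503906), 12.160225868225098) 79.91601558078878
165 ['172:-105,23,73/166', '175:-102,23,74/167', '178:-97,24,80/189', '181:-94,24,79/161', '184:-91,24,79/164', '187:-88,24,79/166', '190:-85,24,80/168', '193:-82,24,81/166', '196:-80,24,79/166', '199:-76,24,81/161', '202:-74,24,78/165', '205:-70,24,81/169', '208:-68,24,80/157', '211:-67,22,70/131', '214:-64,22,69/166', '217:-60,22,70/164', '220:-59,21,63/55', '308:34,19,51/196', '310:36,20,54/246', '312:38,18,46/250', '314:40,19,52/175', '316:43,18,48/250', '318:45,18,47/219', '320:46,19,52/193', '322:48,20,54/216', '324:47,24,80/170', '326:49,24,79/161', '328:51,24,79/159', '330:53,24,80/161', '332:55,24,81/159', '334:57,24,80/160', '336:59,24,80/161', '338:61,24,80/158', '340:62,24,81/166', '342:64,24,81/161', '344:67,24,79/168']
175 ['172:-106,13,73/166', '175:-103,13,73/169', '178:-97,15,82/184', '181:-95,14,80/208', '184:-92,14,81/201', '187:-89,14,81/199', '190:-86,14,81/194', '193:-83,14,80/190', '196:-80,14,81/191', '199:-77,14,81/195', '202:-74,14,81/190
[... 2077 characters left out ...]
101,-27,74/168', '184:-95,-25,80/166', '187:-92,-25,80/165', '190:-89,-25,80/165', '193:-86,-25,80/170', '196:-83,-25,79/173', '199:-80,-25,80/172', '202:-77,-25,79/165', '205:-74,-24,80/169', '208:-71,-25,80/164', '211:-68,-25,79/167', '214:-66,-28,71/131', '217:-63,-28,70/166', '220:-60,-28,70/163', '308:35,-33,53/228', '310:38,-36,46/251', '312:39,-33,53/217', '314:42,-36,46/250', '316:45,-36,46/235', '318:46,-34,51/196', '320:48,-33,54/235', '322:47,-25,79/173', '324:49,-24,81/163', '326:51,-25,80/164', '328:53,-24,81/162', '330:55,-24,81/162', '332:57,-24,81/161', '334:59,-25,80/160', '336:61,-25,80/169', '338:63,-25,79/170', '340:65,-25,80/168', '342:67,-24,80/167', '344:69,-25,80/44']
```

```bash
python3 - <<'E'
import cv2
im=cv2.imread("u.png")[100:260,150:400]; cv2.imwrite("pics/d.png",cv2.resize(im,None,fx=3.2,fy=3.2,interpolation=cv2.INTER_CUBIC))
E
```

```text
(no output)
```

View pics/d.png

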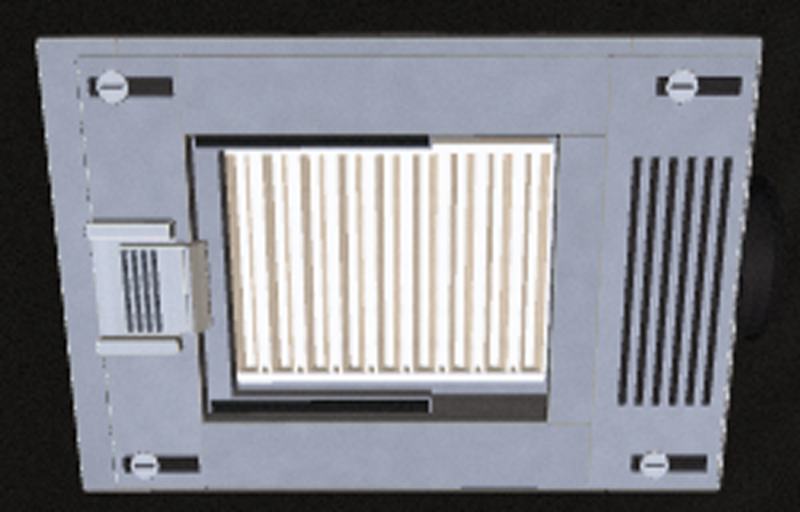

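The opening edges sit near local x -67 and +46, so the deck is set about 3 mm aft, which agrees with the screws in their slots. Now over to the cover.

Call:
{"name": "jog_arm", "arguments": {
  "rows": [
    [[8.5, -35, -12.6, 5, 0, 0, 0.44], [8.5, -35, -12.6, 5, 0, 0, 0.44], [8.5, -35, -12.6, 5, 0, 0, 0.44], [8.5, -35, -12.6, 5, 0, 0, 0.44], [8.5, -35, -12.6, 5, 0, 0, 0.44], [8.5, -35, -12.6, 5, 0, 0, 0.44], [8.5, -35, -12.6, 5, 0, 0, 0.44], [8.5, -35, -12.6, 5, 0, 0, 0.44]]
  ]
}}

```text
time_s: 3.55
tcp_pos: [514.2, -208.6, 211.4]
eef_rot: [[0.225, 0.974, -0.0], [0.974, -0.225, 0.0], [0.0, -0.0, -1.0]]
wrist_force: [-0.5, 0.7, 0.8]
width: 85.0
grasp_force: 0.0
```

```bash
python3 - <<'E'
from h import *
s=status.get_state(); im=get_image("wrist"); print(s["time_s"],s["tcp_pos"],s["eef_rot"])
W=world(im,s); np.save("c.npy",W); cv2.imwrite("c.png",im["frame"])
cv2.imwrite("pics/e.png",im["frame"])
d=cut_out("wrist","cover"); print([(x["p"],x["extent"]) for x in d])
m=cv2.dilate(d[0]["region"].astype(np.uint8),np.ones((9,9)))>0
for a,b in((6,15),(30,50)):
    q=m&(W[...,2]>a)&(W[...,2]<b)
    k=cv2.connectedComponentsWithStats(q.astype(np.uint8)); i=1+np.argmax(k[2][1:,4]); p=W[k[1]==i]
    print(a,cv2.minAreaRect(p[:,:2].astype(np.float32)),np.median(p,0))
# unit opening lateral edges
u=np.load("unit.npz"); V=np.load("u.npy"); a=u["a"]; R=np.array([[np.cos(a),-np.sin(a)],[np.sin(a),np.cos(a)]])
L=np.concatenate([(V[...,:2]-u["c"])@R,V[...,2:]],-1)
for col in (240,265,290):
    z=L[:,col,2]; dk=[r for r in range(115,255) if 77<z[r]<84]
    gap=[(x,y) for x,y in zip(dk,dk[1:]) if y-x>20]
    print(col,[(L[x,col],L[y,col]) for x,y in gap])
dk=(L[...,2]>76)&(L[...,2]<83)&(abs(L[...,0])<60)&(abs(L[...,1])<85)
print(np.percentile(L[dk][:,1],[0.3,99.7]),np.median(L[dk][:,2]))
E
```

```text
3.55 [ 514.1828 -208.5837  211.3561] [[ 0.2253  0.9743 -0.0001]
 [ 0.9743 -0.2253  0.0004]
 [ 0.0004 -0.0002 -1.    ]]
[]Traceback (most recent call last):
  File "<stdin>", line 6, in <module>
IndexError: list index out of range
```

View pics/e.png

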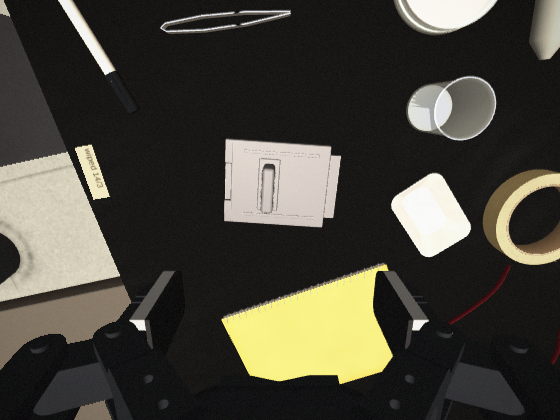

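The cover lies at (280,183) with its lip on the right (away from the robot), its notch on the left and the fin at (268,187). That orientation is right.

```bash
python3 - <<'E'
from h import *
s=status.get_state(); im=get_image("wrist"); print(s["time_s"],s["tcp_pos"],s["eef_rot"][:,1])
W=world(im,s)
m=np.zeros(W.shape[:2],bool); m[125:240,210:355]=1
for a,b in((6,15),(2,15),(30,50)):
    q=m&(W[...,2]>a)&(W[...,2]<b)
    k=cv2.connectedComponentsWithStats(q.astype(np.uint8)); i=1+np.argmax(k[2][1:,4]); p=W[k[1]==i]
    print(a,cv2.minAreaRect(p[:,:2].astype(np.float32)),np.median(p,0))
u=np.load("unit.npz"); V=np.load("u.npy"); a=u["a"]; R=np.array([[np.cos(a),-np.sin(a)],[np.sin(a),np.cos(a)]])
L=np.concatenate([(V[...,:2]-u["c"])@R,V[...,2:]],-1)
for col in (240,265,290):
    z=L[:,col,2]; dk=[r for r in range(115,255) if 77<z[r]<84]
    print(col,[(L[x,col],L[y,col]) for x,y in zip(dk,dk[1:]) if y-x>20])
dk=(L[...,2]>76)&(L[...,2]<83)&(abs(L[...,0])<60)&(abs(L[...,1])<85)
print(np.percentile(L[dk][:,1],[0.3,99.7]),np.median(L[dk][:,2]))
E
```

```text
3.65 [ 514.4506 -208.0473  211.5911] [ 0.9746 -0.2238  0.0003]
6 ((510.821533203125, -211.23777770996094), (90.00702667236328, 109.82075500488281), 73.08648681640625) [ 516.3717 -208.5685   10.0285]
2 ((516.5216064453125, -212.82339477539062), (90.30542755126953, 121.9673843383789), 73.16748809814453) [ 518.9389 -209.6676    9.9109]
30 ((502.9427490234375, -208.80918884277344), (46.09400177001953, 13.158914566040039), 73.11263275146484) [ 503.4653 -207.0806   39.4721]
240 [(array([-35.2677,  46.3862,  79.0578]), array([-38.7576, -46.4479,  77.7396]))]
265 [(array([-10.9891,  47.4889,  80.5909]), array([-12.2379, -46.7806,  79.78  ]))]
290 [(array([13.1222, 47.3342, 79.1696]), array([ 14.1108, -46.3082,  78.1097]))]
[-68.8408  69.7112] 79.91655683019809
```

Call:
{"name": "jog_arm", "arguments": {
  "rows": [
    [[6, -0.3, -1.1, 6, 0, 0, 0.07], [6, -0.3, -1.1, 12, 0, 0, 0.07], [6, -0.3, -1.1, 15, 0, 0, 0.07], [6, -0.3, -1.1, 15, 0, 0, 0.07], [6, -0.3, -1.1, 17, 0, 0, 0.07], [6, -0.3, -1.1, 18.5, 0, 0, 0.07], [6, -0.3, -1.1, 19.2, 0, 0, 0.07], [6, -0.3, -1.1, 19.5, 0, 0, 0.07], [6, -0.3, -1.1, 19.5, 0, 0, 0.07]]
  ],
  "squeeze": 60
}}

```text
time_s: 4.82
tcp_pos: [502.8, -210.3, 16.6]
eef_rot: [[0.294, 0.956, 0.0], [0.956, -0.294, -0.0], [0.0, 0.0, -1.0]]
wrist_force: [-0.4, -0.6, 0.5]
width: 59.8
grasp_force: 0.0
```

Call:
{"name": "jog_arm", "arguments": {
  "rows": [
    [[3, 0, 0, 0, 0, 0, 0], [1, 0, 0, 0, 0, 0, 0], [0, 0, 0, 0, 0, 0, 0], [0, 0, 0, 0, 0, 0, 0], [0, 0, 0, 0, 0, 0, 0], [0, 0, 0, 0, 0, 0, 0], [0, 0, 0, 0, 0, 0, 0]]
  ],
  "squeeze": 70
}}

```text
time_s: 5.7
tcp_pos: [502.8, -210.3, 16.6]
eef_rot: [[0.294, 0.956, 0.0], [0.956, -0.294, -0.0], [0.0, 0.0, -1.0]]
wrist_force: [0.0, 0.4, 5.3]
width: 10.6
grasp_force: 69.2
```

Call:
{"name": "jog_arm", "arguments": {
  "rows": [
    [[0, 0, 0, -3, 0, 0, 0], [0, 0, 0, -8, 0, 0, 0], [0, 4, -1, -13.3, 0, 0, -0.05], [0, 9, -2, -13.3, 0, 0, -0.12], [0, 14, -3, -13.3, 0, 0, -0.2], [0, 19, -4, -13.3, 0, 0, -0.28], [0, 24, -5, -13.3, 0, 0, -0.36], [0, 29, -6, -13.3, 0, 0, -0.43], [0, 33, -6.5, -13.3, 0, 0, -0.48], [0, 35.9, -6.7, -13.3, 0, 0, -0.51], [0, 35.9, -6.7, -13.3, 0, 0, -0.51], [0, 35.9, -6.7, -13.3, 0, 0, -0.51]]
  ]
}}

```text
time_s: 7.2
tcp_pos: [543.7, 152.1, 149.0]
eef_rot: [[-0.21, 0.978, -0.001], [0.978, 0.21, -0.0], [-0.0, -0.001, -1.0]]
wrist_force: [-0.3, 0.6, -1.5]
width: 10.7
grasp_force: 68.6
```

```bash
python3 - <<'E'
from h import *
s=status.get_state(); im=get_image("wrist"); print(s["time_s"],s["tcp_pos"],s["eef_rot"],s["wrist_force"],s["width"])
W=world(im,s); np.save("h.npy",W); cv2.imwrite("h.png",im["frame"]); cv2.imwrite("pics/f.png",im["frame"])
# in tool frame
T=(W-s["tcp_pos"])@s["eef_rot"]; np.save("hT.npy",T)
E
```

```text
7.2 [543.6769 152.0999 149.0316] [[-0.2101  0.9777 -0.0007]
 [ 0.9777  0.2101 -0.0002]
 [-0.     -0.0007 -1.    ]] [-0.3053  0.5776 -1.5182] 10.651837726056296
```

View pics/f.png

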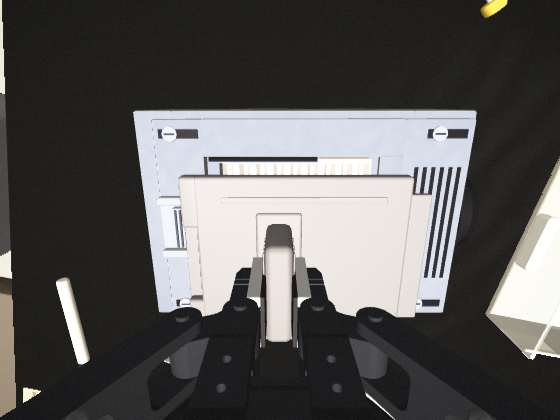

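The cover is held square in the fingers, with its edges at columns 180 to 412 and its left edge at row 177. The opening's left side is at row 157 behind it. Next I'll measure the cover in the tool frame and the opening from the same picture.

```bash
python3 - <<'E'
from h import *
T=np.load("hT.npy"); g=cv2.imread("h.png",0)
for row in (185,195,215,240):
    z=T[row,:,2]; c=[u for u in range(150,460) if 2<z[u]<11]
    print("plate row",row,c[0],c[-1],T[row,c[0]],T[row,c[-1]])
    c=[u for u in range(c[-1]-25,460) if 2<z[u]<18]; print("  lip",T[row,c[-1]])
for col in (210,240,350,390):
    r=[v for v in range(150,230) if 2<T[v,col,2]<11]; print("plate side col",col,T[r[0],col])
for row in (160,164,168,172):
    print("open row",row,["%d:%.1f,%.1f,%.1f/%d"%(u,*T[row,u],g[row,u]) for u in list(range(198,214,2))+list(range(364,390,2))])
for col in (230,260,300,340):
    print("side col",col,["%d:%.1f,%.1f,%.1f"%(v,*T[v,col]) for v in range(150,166,2)])
E
```

```text
plate row 185 178 413 [ 42.193  -46.473    8.0584] [42.3875 63.0783  7.4431]
  lip [42.3875 63.0783  7.4431]
plate row 195 179 411 [ 37.579  -46.193    7.2388] [37.5763 62.7339  7.4302]
  lip [35.9896 74.9425 13.3261]
plate row 215 181 409 [ 27.4883 -46.3207   7.8065] [27.6927 62.961   7.3516]
  lip [25.655  75.4533 13.4306]
plate row 240 198 406 [ 14.5789 -39.0762   7.6466] [14.9538 62.8581  6.8799]
  lip [12.2149 75.2636 13.3765]
plate side col 210 [ 46.4107 -31.3116   8.3594]
plate side col 240 [ 46.3464 -17.6772  10.9832]
plate side col 350 [46.503  34.086  10.3317]
plate side col 390 [46.3035 52.4856  9.043 ]
open row 160 ['198:44.1,-51.1,68.9/227', '200:44.1,-50.0,69.4/226', '202:44.1,-48.6,68.9/223', '204:43.9,-47.6,70.4/78', '206:43.0,-47.6,76.0/76', '208:42.6,-46.8,78.7/144', '210:42.5,-45.6,79.5/50', '212:42.6,-44.1,78.5/51', '364:39.9,62.3,95.9/255', '366:39.8,63.8,96.3/255', '368:40.1,64.8,94.6/255', '370:40.0,66.3,94.8/255', '372:36.9,73.3,114.5/222', '374:36.4,75.7,117.4/221', '376:36.9,76.4,114.5/222', '378:43.8,64.9,71.0/123', '380:44.0,65.8,69.9/222', '382:44.3,66.6,
[... 1879 characters left out ...]
9.0', '156:46.6,-30.6,69.7', '158:43.8,-32.2,79.7', '160:42.5,-32.1,79.1', '162:41.1,-32.2,79.2', '164:35.7,-35.8,103.0']
side col 260 ['150:50.3,-11.4,70.2', '152:49.2,-11.3,69.4', '154:47.9,-11.3,69.2', '156:46.7,-11.3,68.8', '158:43.9,-11.9,79.0', '160:42.5,-12.0,79.2', '162:41.1,-12.0,79.6', '164:35.6,-13.4,103.5']
side col 300 ['150:50.5,14.1,69.0', '152:49.3,14.1,68.6', '154:47.9,14.2,69.5', '156:46.6,14.3,70.0', '158:43.7,14.9,80.1', '160:42.7,14.8,78.1', '162:41.1,15.0,79.4', '164:36.8,16.1,96.9']
side col 340 ['150:50.6,39.5,68.6', '152:49.3,39.5,68.6', '154:48.0,39.7,69.0', '156:46.5,40.0,70.2', '158:40.8,45.5,99.4', '160:40.0,44.8,95.1', '162:38.6,44.8,94.9', '164:36.9,45.1,96.3']
```

Call:
{"name": "jog_arm", "arguments": {
  "rows": [
    [[0, -0.17, -0.6, 0, 0.15, 0, 0], [0, -0.17, -0.6, 0.5, 0.3, 0, 0], [0, -0.17, -0.6, 1.5, 0.3, 0, 0], [0, -0.17, -0.6, 2.5, 0.3, 0, 0], [0, -0.17, -0.6, 3.2, 0.3, 0, 0], [0, -0.17, -0.6, 3.9, 0.3, 0, 0], [0, -0.17, -0.6, 3.9, 0.3, 0, 0], [0, -0.17, -0.6, 3.9, 0.3, 0, 0]]
  ]
}}

```text
time_s: 8.25
tcp_pos: [538.6, 149.7, 110.6]
eef_rot: [[-0.211, 0.934, -0.288], [0.978, 0.201, -0.062], [0.0, -0.295, -0.956]]
wrist_force: [-0.2, -0.6, -1.6]
width: 10.4
grasp_force: 68.7
```

```bash
cat > rel.py <<'E'
from h import *
# TCP in frame of level pose: X left, Y fwd, Z abs
def rel(s):
    a=np.deg2rad(12.15); d=s["tcp_pos"]-np.array([543.68,152.1,0])
    f=np.array([np.cos(a),np.sin(a)]); l=np.array([-f[1],f[0]])
    R=s["eef_rot"]; y=R[:,1]; th=np.arcsin(-y[2]); w=s["wrist_force"]
    print("t %.2f X %.2f Y %.2f Z %.2f th %.4f yaw %.2f roll %.4f  F left %.1f fwd %.1f up %.1f M %s"%(s["time_s"],d[:2]@l,d[:2]@f,d[2],th,np.degrees(np.arctan2(y[1],y[0])),R[2,0],w[:2]@l,w[:2]@f,w[2],s["ft_torque"]))
    return th
if __name__=="__main__":
    s=status.get_state(); th=rel(s)
E
python3 - <<'E'
from rel import *
s=status.get_state(); rel(s); im=get_image("wrist"); cv2.imwrite("pics/g.png",im["frame"])
W=world(im,s); T=(W-s["tcp_pos"])@s["eef_rot"]; 
for row in (190,215):
    z=T[row,:,2]; c=[u for u in range(150,460) if 2<z[u]<11]; print(T[row,c[0]],T[row,c[-1]])
E
```

```text
t 8.25 X -1.26 Y -5.44 Z 110.58 th 0.2993 yaw 12.15 roll 0.0000  F left -0.6 fwd -0.3 up -1.6 M [ 0.0286 -0.1893 -0.0059]
[ 40.0458 -45.8927   6.8454] [40.3062 84.1564  5.9757]
[ 27.5452 -46.2549   7.4488] [28.0172 86.3143  6.1755]
```

View pics/g.png

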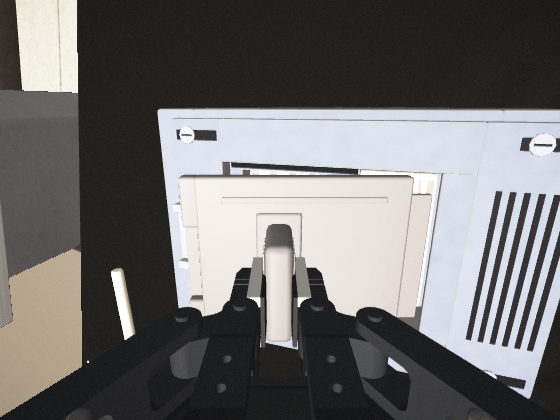

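The lip hangs in the opening just short of the ledge edge (column about 440), and the cover looks square. Next: down, then forward.

Call:
{"name": "jog_arm", "arguments": {
  "rows": [
    [[0, -0.03, 0.1, 0.35, 0, 0, 0], [0, -0.03, 0.21, 0.69, 0, 0, 0], [0, -0.03, 0.21, 0.69, 0, 0, 0], [0, -0.03, 0.5, 0.6, 0, 0, 0], [0, -0.03, 0.8, 0.51, 0, 0, 0], [0, -0.03, 1.07, 0.42, 0, 0, 0], [0, -0.03, 1.07, 0.42, 0, 0, 0]]
  ]
}}

```text
time_s: 9.18
tcp_pos: [547.6, 151.3, 103.1]
eef_rot: [[-0.21, 0.934, -0.289], [0.978, 0.201, -0.062], [0.0, -0.295, -0.955]]
wrist_force: [0.8, 0.4, -1.7]
width: 11.0
grasp_force: 68.7
```

```bash
python3 rel.py
```

```text
t 9.18 X -1.60 Y 3.65 Z 103.13 th 0.2998 yaw 12.15 roll 0.0001  F left 0.2 fwd 0.9 up -1.7 M [ 0.0213 -0.1432 -0.0218]
```

Call:
{"name": "jog_arm", "arguments": {
  "rows": [
    [[0, 0, 0.1, -0.03, 0, 0, 0], [0, 0, 0.19, -0.06, 0, 0, 0], [0, 0, 0.24, -0.07, 0, 0, 0], [0, 0, 0.24, -0.07, 0, 0, 0]]
  ]
}}

```text
time_s: 9.68
tcp_pos: [549.8, 151.8, 103.1]
eef_rot: [[-0.21, 0.934, -0.289], [0.978, 0.201, -0.062], [0.0, -0.295, -0.955]]
wrist_force: [0.2, 0.3, -1.6]
width: 10.5
grasp_force: 68.7
```

```bash
python3 rel.py
```

```text
t 9.68 X -1.61 Y 5.94 Z 103.09 th 0.3000 yaw 12.15 roll 0.0001  F left 0.2 fwd 0.3 up -1.6 M [ 0.0251 -0.2468  0.0134]
```

Call:
{"name": "jog_arm", "arguments": {
  "rows": [
    [[0, 0, 0.05, -0.015, 0, 0, 0], [0, 0, 0.1, -0.03, 0, 0, 0], [0, 0, 0.1, -0.03, 0, 0, 0]]
  ]
}}

```text
time_s: 10.05
tcp_pos: [550.6, 151.9, 103.1]
eef_rot: [[-0.21, 0.934, -0.29], [0.978, 0.201, -0.062], [0.0, -0.296, -0.955]]
wrist_force: [-1.9, -0.0, -1.0]
width: 10.8
grasp_force: 68.8
```

```bash
python3 rel.py
```

```text
t 10.05 X -1.61 Y 6.68 Z 103.09 th 0.3008 yaw 12.15 roll 0.0001  F left 0.4 fwd -1.8 up -1.0 M [-0.1217  0.2475  0.0356]
```

Contact with the ledge felt at Y≈6.5, as predicted. I'll back off 1 mm and swing down towards the catch.

Call:
{"name": "jog_arm", "arguments": {
  "rows": [
    [[0, 0, -0.11, 0.03, 0, 0, 0], [0, 0, -0.15, 0.24, -0.035, 0, 0], [0, 0, -0.19, 0.44, -0.075, 0, 0], [0, 0, -0.19, 0.68, -0.112, 0, 0], [0, 0, -0.19, 0.92, -0.15, 0, 0], [0, 0, -0.19, 0.92, -0.15, 0, 0]]
  ]
}}

```text
time_s: 10.8
tcp_pos: [546.2, 151.0, 95.0]
eef_rot: [[-0.21, 0.967, -0.146], [0.978, 0.208, -0.031], [0.0, -0.149, -0.989]]
wrist_force: [0.0, 0.9, -0.9]
width: 10.6
grasp_force: 68.7
```

```bash
python3 rel.py
```

```text
t 10.80 X -1.60 Y 2.26 Z 95.02 th 0.1499 yaw 12.15 roll 0.0000  F left 0.9 fwd 0.2 up -0.9 M [ 0.0427 -0.121   0.0413]
```

Call:
{"name": "jog_arm", "arguments": {
  "rows": [
    [[0, 0, -0.02, 0.2, -0.035, 0, 0], [0, 0, -0.05, 0.4, -0.07, 0, 0], [0, 0, -0.05, 0.4, -0.07, 0, 0]]
  ]
}}

```text
time_s: 11.18
tcp_pos: [546.2, 150.9, 91.5]
eef_rot: [[-0.21, 0.975, -0.076], [0.978, 0.21, -0.016], [-0.0, -0.078, -0.997]]
wrist_force: [3.5, -0.1, -1.2]
width: 10.8
grasp_force: 68.8
```

```bash
python3 rel.py
```

```text
t 11.18 X -1.68 Y 2.25 Z 91.48 th 0.0782 yaw 12.14 roll -0.0001  F left -0.8 fwd 3.4 up -1.2 M [ 0.1005 -0.7881 -0.0602]
```

Call:
{"name": "jog_arm", "arguments": {
  "rows": [
    [[0, 0, 0, 0.12, -0.02, 0, 0], [0, 0, -0.01, 0.23, -0.04, 0, 0], [0, 0, -0.01, 0.23, -0.04, 0, 0]]
  ]
}}

```text
time_s: 11.55
tcp_pos: [545.2, 150.8, 88.7]
eef_rot: [[-0.21, 0.977, -0.038], [0.978, 0.21, -0.008], [0.0, -0.039, -0.999]]
wrist_force: [5.3, 0.6, -1.6]
width: 10.5
grasp_force: 68.9
```

```bash
python3 rel.py
```

```text
t 11.55 X -1.63 Y 1.25 Z 88.66 th 0.0392 yaw 12.15 roll 0.0000  F left -0.5 fwd 5.3 up -1.6 M [ 0.1585 -0.9559 -0.0447]
```

Call:
{"name": "jog_arm", "arguments": {
  "rows": [
    [[0, 0, 0, 0.11, -0.02, 0, 0], [0, 0, -0.01, 0.21, -0.04, 0, 0], [0, 0, -0.01, 0.21, -0.04, 0, 0]]
  ]
}}

```text
time_s: 11.92
tcp_pos: [544.4, 150.6, 86.7]
eef_rot: [[-0.21, 0.978, -0.0], [0.978, 0.21, 0.0], [0.0, -0.0, -1.0]]
wrist_force: [0.5, 0.4, 2.5]
width: 10.5
grasp_force: 69.6
```

```bash
python3 rel.py
```

```text
t 11.93 X -1.56 Y 0.35 Z 86.67 th 0.0003 yaw 12.15 roll 0.0001  F left 0.2 fwd 0.6 up 2.5 M [ 0.0385 -0.1266  0.0473]
```

Call:
{"name": "jog_arm", "arguments": {
  "rows": [
    [[0, 0, 0, 0.05, 0, 0, 0], [0, 0, 0, 0.1, -0.005, 0, 0], [0, 0, 0, 0.1, -0.005, 0, 0]]
  ]
}}

```text
time_s: 12.3
tcp_pos: [544.4, 150.7, 86.6]
eef_rot: [[-0.211, 0.978, 0.004], [0.978, 0.211, 0.001], [0.0, 0.005, -1.0]]
wrist_force: [-3.2, -1.2, 15.8]
width: 10.5
grasp_force: 71.5
```

```bash
python3 - <<'E'
from rel import *
s=status.get_state(); rel(s); im=get_image("wrist"); cv2.imwrite("pics/i.png",im["frame"])
E
```

```text
t 12.30 X -1.56 Y 0.44 Z 86.60 th -0.0046 yaw 12.15 roll 0.0000  F left -0.5 fwd -3.3 up 15.8 M [-0.16    0.7589  0.0064]
```

View pics/i.png

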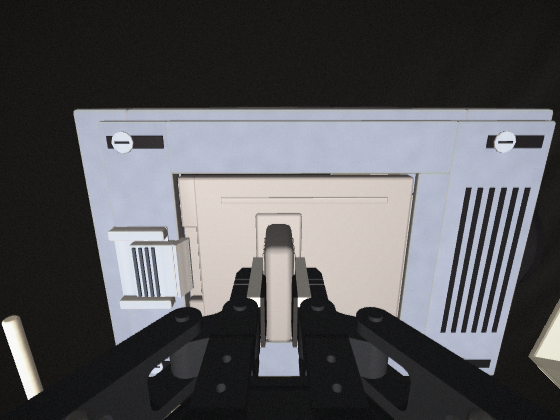

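The cover is flush in the opening and the catch nose at (185,268) lies over its front edge. 16 N down gives no further travel, so it is home. I'll ease off, open, and lift away.

Call:
{"name": "jog_arm", "arguments": {
  "rows": [
    [[1, 0, 0, 0, 0, 0, 0], [1.2, 0, 0, -0.05, 0, 0, 0], [3, 0, 0, -0.05, 0, 0, 0], [3, 0, 0, -0.05, 0, 0, 0], [3.5, 0, 0, -0.05, 0, 0, 0], [3.5, 0, 0, -1, 0, 0, 0], [3.5, 0, 0, -3, 0, 0, 0], [3.5, 0, 0, -6, 0, 0, 0], [3.5, 0, 0, -11, 0, 0, 0], [3.5, 0, 0, -14, 0, 0, 0], [3.5, 0, 0, -14, 0, 0, 0]]
  ]
}}

```text
time_s: 13.72
tcp_pos: [544.9, 150.7, 228.4]
eef_rot: [[-0.21, 0.978, 0.01], [0.978, 0.21, 0.002], [-0.0, 0.01, -1.0]]
wrist_force: [0.2, 0.3, 0.4]
width: 34.5
grasp_force: 0.0
```

```bash
python3 - <<'E'
from rel import *
s=status.get_state(); rel(s); im=get_image("wrist"); cv2.imwrite("pics/j.png",im["frame"])
W=world(im,s); z=W[...,2]; u=np.load("unit.npz"); a=u["a"]; R=np.array([[np.cos(a),-np.sin(a)],[np.sin(a),np.cos(a)]])
L=(W[...,:2]-u["c"])@R
for x in range(-60,46,15): 
    m=(abs(L[...,0]-x)<6)&(L[...,1]>26)&(L[...,1]<40); n=(abs(L[...,0]-x)<6)&(L[...,1]>52)&(L[...,1]<65)
    print(x,np.median(z[m]),np.median(z[n]))
E
```

```text
t 13.72 X -1.60 Y 0.87 Z 228.42 th -0.0098 yaw 12.15 roll -0.0002  F left 0.2 fwd 0.2 up 0.4 M [-0.0089  0.0098 -0.0308]
-60 79.89165083236301 80.06442576716182
-45 79.96541255184286 80.04894472632425
-30 80.05263041161034 80.07945347131604
-15 80.2879715690743 79.92373123339672
0 80.13807847345912 79.97803858460175
15 80.03661062659131 79.92815486423103
30 80.08207808928526 79.97364292151124
45 79.74772499739456 79.99129627086756
```

View pics/j.png

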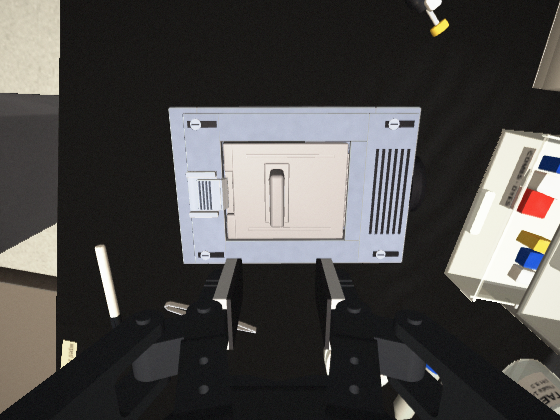

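The cover lies flush with the deck all round, with its fin at (277,196). The catch at (207,193) is sprung over the tab, and the gripper is clear.

```bash
python3 -c "
from cell import arm; print(arm.finish_job())"
```

```text
the job is handed in; nothing more can be done
None
```

The cover is back on the filter unit: lip hooked under the ledge while tilted, lying flush with the deck, and by the close-up picture the catch has sprung over its front edge; the job was handed in at about 14 s, and no verdict came back.

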